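# Pack a clay stamp and stack the tote over it

## Robot

A 6-joint arm with a two-finger parallel gripper is mounted at the origin on the work surface. World frame = base frame: x ahead of the robot, y to its left, z up, the work surface at z = 0. Lengths are in m, angles in rad, forces in N, time in s.
With the tool pointing down it reaches from about 0.35 to 0.975 m from the base axis. Payload 4.9 kg.
Tool frame: the origin (TCP) lies on the centre line of the jaws, within the pads' length; the fingertips stand 14 mm ahead of it and the grasp point (between the pads) lies 5 mm behind it; z points along the fingers, y is the line along which they close (so a half turn about z gives the same grasp; the last joint's range is limited). The gripper opens to 85 mm and grips with 20 to 120 N. Pads are 22 mm wide; open, the fingers measure 114 mm over their backs; the gripper's body (76 mm by 85 mm) begins 54 mm behind the grasp point. The pads swing forward as they close: fully open they stand 13 mm farther back than shut.
Start: joints at [-1.433, 0.053, 1.613, -0, 1.476, -0.119], TCP at [0.159, -0.604, 0.245] pointing down, gripper open.
Joint ranges: [-3.01, 3.01], [-1.01, 2.22], [0.06, 2.58], [-1.02, 4.17], [0.09, 2.62], [-3.14, 3.14]. Speed limits (rad/s): [2.57, 2.57, 3.14, 3.14, 3.14, 3.14].

## Interface

Orientations are given as a unit quaternion [w, x, y, z].
In Python, from plant import * gives the robot as it stands.
- The arm moves only by the tool send_rows, never from a script. Its argument "steps" is a list of rows, each an object with "translation": the shift along the tool's x, y, z in cm, a list of three; "delta_rot": the turn, a rotation vector about the tool's x, y, z in rad, a list of three; "jaw": the finger opening in cm, from 0 to 8.54. In form: [{"translation": [dx, dy, dz], "delta_rot": [rx, ry, rz], "jaw": jaw}, ...]. A call has exactly 8 rows; each row is the pose to reach, as a shift and turn from the pose commanded when the call began, along the tool's axes at that moment; what a row does not reach only later rows make up. A row lasts 1/10 s, in which the tool goes at most 50 mm and 8.59 degrees, less where a joint would pass 70% of its speed; a pose out of reach is approached as far as the arm can. A call with a gripper value outside its range is refused whole. The fingers move at their own pace and stop on an object; the grip force is fixed at half the most. Time passes only in rows, so rows that repeat a pose let the fingers close, or fill a call up. It gives the time, the measured TCP pose, the force, the opening and the grip force at its end, in the units of the state.
- state(): the state, without advancing time (a new reading comes with each control period).
- grab_frame(name): name is "scene" or "top" or "wrist"; returns a dict with "pixels" (420x560x3 uint8, blue, green, red), "range_z" (420x560 float32, m along the optical axis (not along the pixel's ray), 0 where there is no reading), "fx", "fy", "cx", "cy" (pixels), "dist" ([k1, k2, p1, p2, k3] as OpenCV has them; the pictures are not rectified), "rvec" (rotation vector, rad) and "tvec" (3), from world to camera coordinates, as OpenCV has them. Camera axes: x right, y down, z forward; pixel columns grow to the right and rows downward; lengths in m; the calibration is good to about 2 mm. A picture is of the moment at which its call begins.
- job_done(): hands the job in; it is judged then, once.
The state is a dict: "time": time; "joint_pos": joint angles; "joint_vel": joint speeds; "joint_efforts": joint torques, N m; "tool_pos": TCP position; "tool_rot": TCP orientation; "contact_force": force on the tool from outside, world axes, zero at the start; "ft_torque": the same for the moment, N m; "gripper_width": opening from 0.0 (shut) to 1.0 (fully open); "grasp_force": force on a finger pad.
Only numpy, scipy, OpenCV 4.12 (cv2) and the standard library are available. Lean on these libraries where they do the work, as an engineer would, in place of code of your own. Each camera call takes 0.05 s, during which the arm holds its last target. There are 200 camera calls.

## Task

The two grey studio totes are nested one in the other: take the upper one out, put the fired-clay stamp upright in the bottom of the lower tote, then set the other tote on top turned end for end, so that it stacks level on the ledges instead of nesting. Set things down gently, never drop them or press a tote on the stamp, and leave the lower tote standing on the bench and the brush tin, tile stack and jar where they are.

Things in the scene. Friction and masses are not known exactly. Their poses are not given: they have to be found in the camera images.
- lower_center (a point): Lower tote: grey, open, loose, 0.17 kg, on the bench; 200 (its x) x 66 (its y) mm over the rim without its pull lip, 75 high. Point: its centre, 37.5 mm above its underside. Grip across the 66 mm: the rim band (upright faces, 2.7 mm thick) spans heights 41 to 75 mm; below it the body tapers to a 184 x 50 mm base. Floor 3 mm thick, free for 148 x 45 mm about the centre.
- lower_card (a point): The lower tote's card end: point 100 mm along +x from its centre, at the same height. At the rim this end has a pull lip (44 mm wide, sticking out 13 mm, 4 mm thick) with a blank white card on it, and inside one column on the middle of the end wall; the other end (-x) has two columns, in its corners. All columns end in flat ledges 62 mm above the underside, 13 mm below the rim.
- upper_center (a point): Upper tote, same shape and axes as the lower; point: its centre, 37.5 mm above its underside. Starts nested in the lower, same yaw, underside 34 mm above the lower's; only its 34 mm rim band shows; lifts straight out freely. Same yaw nests; turned half round about the vertical, it rests on the ledges, underside 62 mm above the lower's, with 5 mm play each way inside the lower rim.
- upper_card (a point): The upper tote's card end (pull lip with white card outside, single middle column inside): point 100 mm along +x from its centre, at the same height.
- stamp_center (a point): Terracotta texture stamp, 0.11 kg, loose, upright on the bench: slab 80 (its x) x 32 (its y) x 14 mm high, with a square handle 22 x 22 mm rising from its middle to 50 mm. Point: its centre, 25 mm above its underside. It goes lengthwise on the tote's floor; its top is then 9 mm below a stacked tote's underside, but it is too tall under a nested one.
- tin: Bystander: brass-coloured tin, 76 mm across and 100 mm high, with brushes standing up to about 270 mm; origin at the centre of its underside.
- tiles: Bystander: stack of square tiles, 95 x 95 mm, 32 mm high; origin at the centre of its underside.
- jar: Bystander: clear jar with white lid, 72 mm across, 85 mm high; origin at the centre of its underside.

How it is judged:
By the outcome, as a careful person would: the job done as asked, in the order asked, and still so for the second after the job is handed in, with the robot touching nothing.
It also fails if it takes over 72 s, if anything falls off the work surface, if the arm or the gripper's body presses on something with over 40 N, if the wrist force passes 120 N, or if a joint passes its speed limit or range.

## Working session

There is one attempt and no reset: what is moved stays moved. The work goes in short steps, Python scripts to look and compute and a tool call to move; the robot and the scene stay as the last step left them, time stands still between calls to the robot, and variables do not carry over. Pictures are saved under pics/ and viewed, at most 11 in all, crops included, and the job is handed in when it is done.

Besides the shell and the picture viewer there is one more tool, called after "Call:" as name(argument=value, ...), one argument or row to a line, values as JSON. send_rows: Moves the arm, as the interface text tells. Its arguments: {"type":"object","properties":{"steps":{"type":"array","items":{"type":"object","properties":{"translation":{"type":"array","items":{"type":"number"}},"delta_rot":{"type":"array","items":{"type":"number"}},"jaw":{"type":"number"}}}}},"required":["steps"]}

```bash
mkdir -p pics; ls; cat > h.py <<'E'
from plant import *
import numpy as np, cv2
from scipy.spatial.transform import Rotation as R
def cloud(f):
    h,w=f["range_z"].shape
    u,v=np.meshgrid(np.arange(w),np.arange(h))
    K=np.array([[f["fx"],0,f["cx"]],[0,f["fy"],f["cy"]],[0,0,1.]])
    n=cv2.undistortPoints(np.stack([u,v],-1).reshape(-1,1,2).astype(float),K,np.array(f["dist"],float)).reshape(h,w,2)
    z=f["range_z"][...,None]
    pc=np.concatenate([n*z,z],-1)
    M=cv2.Rodrigues(np.array(f["rvec"],float))[0]
    return (pc-np.array(f["tvec"]).ravel())@M
def pose(s=None):
    s=s or state(); q=s["tool_rot"]; return np.array(s["tool_pos"]),R.from_quat([q[1],q[2],q[3],q[0]])
E
python3 - <<'E'
from h import *
s=state();print({k:np.round(v,3) for k,v in s.items()}); p,r=pose(s);print(r.as_matrix().round(3))
for n in("scene","top"):
    f=grab_frame(n);cv2.imwrite(f"pics/{n}0.png",f["pixels"]);np.savez(f"{n}0.npz",c=cloud(f),z=f["range_z"],px=f["pixels"])
    M=cv2.Rodrigues(np.array(f["rvec"],float))[0];print(n,(-M.T@np.array(f["tvec"]).ravel()).round(3),(f["range_z"]>0).mean())
E
```

```text
pics
{'time': np.float64(0.0), 'joint_pos': array([-1.433,  0.053,  1.614, -0.   ,  1.476, -0.119]), 'joint_vel': array([-0.001,  0.002, -0.001, -0.   , -0.   ,  0.001]), 'joint_efforts': array([ 1.0000e-03, -3.9368e+01, -3.7017e+01,  0.0000e+00,  7.0000e-03,
        0.0000e+00]), 'tool_pos': array([ 0.159, -0.604,  0.244]), 'tool_rot': array([-0.001,  0.992,  0.128, -0.   ]), 'contact_force': array([-1.15 ,  0.574,  0.506]), 'ft_torque': array([-0.01 ,  0.038, -0.004]), 'grasp_force': np.float64(0.0), 'gripper_width': np.float64(1.002)}
[[ 0.967  0.254 -0.   ]
 [ 0.254 -0.967  0.002]
 [ 0.    -0.002 -1.   ]]
scene [ 1.54 -0.41  0.87] 0.9850892857142857
top [0.39  0.017 1.519] 0.99578231292517
```

View pics/top0.png

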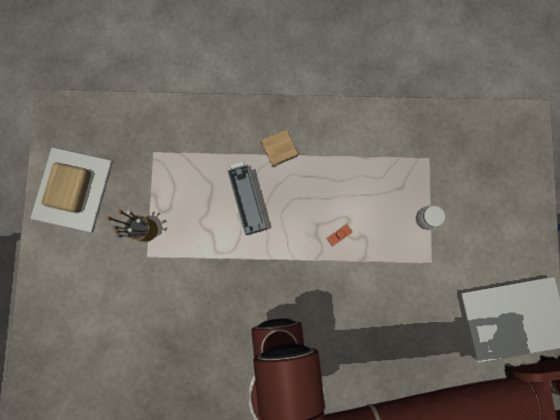

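View pics/scene0.png

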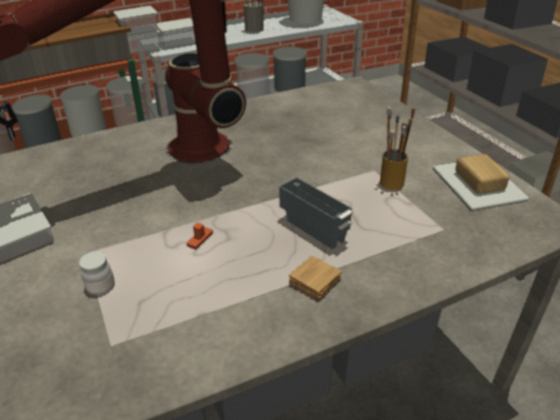

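The top view shows the nested totes at about (249,199), with the white card end at (237,167). The stamp is at (340,235), the tiles at (280,148), the jar at (431,216) and the tin at (138,228). The scene view agrees: card end towards the tiles, stamp upright.

```bash
python3 - <<'E'
from h import *
d=np.load("top0.npz");c=d["c"];px=d["px"].astype(int)
print("bench z",np.median(c[200:230,180:220,2]))
def rect(m,n):
    m=cv2.morphologyEx(m.astype(np.uint8),cv2.MORPH_OPEN,np.ones((2,2)))
    p=c[m>0]; 
    (x,y),(w,h),a=cv2.minAreaRect((p[:,:2]*1000).astype(np.float32)); print(n,len(p),"c",round(x,1),round(y,1),"wh",round(w,1),round(h,1),"a",round(a,1),"z pct",np.percentile(p[:,2],[5,50,95,99]).round(4)); return p
def win(u0,u1,v0,v1):
    m=np.zeros(c.shape[:2],bool);m[v0:v1,u0:u1]=1;return m
W=win(220,262,155,245)&~win(260,300,125,170)
z=c[...,2]
for lo in(0.05,0.095): rect(W&(z>lo)&(z<.13),f"tote>{lo}")
w=win(228,248,158,174)&(px.min(2)>150)&(z>.06);p=rect(w,"card");print(p.mean(0))
S=win(320,360,215,250)
hsv=cv2.cvtColor(d["px"],cv2.COLOR_BGR2HSV); red=(hsv[...,1]>120)&((hsv[...,0]<15)|(hsv[...,0]>170))
p=rect(S&red,"stamp");rect(S&(z>.007),"stampz");p=rect(S&(z>.04),"handle");
rect(win(260,302,125,170)&(z>.02),"tiles");rect(win(410,450,200,235)&(z>.06),"jar");rect(win(105,170,205,245)&(z>.06),"tin+brush")
E
```

```text
bench z 0.0004797246483767199
tote>0.05 671 c 545.5 114.2 wh 357.9 75.6 a 20.1 z pct [0.0033 0.0789 0.111  0.1145]
tote>0.095 130 c 604.3 140.3 wh 234.7 63.0 a 14.2 z pct [0.067  0.1032 0.1131 0.1164]
card 47 c 689.8 161.1 wh 12.1 36.0 a 17.7 z pct [0.1034 0.1094 0.1133 0.1163]
[0.68899848 0.16114768 0.10892638]
stamp 217 c 489.2 -162.2 wh 28.7 77.5 a 35.9 z pct [0.0002 0.0151 0.051  0.0552]
stampz 245 c 491.0 -162.4 wh 32.4 82.9 a 36.0 z pct [-0.0008  0.0149  0.0506  0.0549]
handle 50 c 490.5 -162.8 wh 22.0 26.7 a 27.6 z pct [0.0123 0.0488 0.0549 0.0578]
tiles 798 c 610.7 4.5 wh 428.2 107.4 a 10.8 z pct [0.0168 0.0312 0.037  0.0393]
jar 392 c 493.1 -236.9 wh 62.0 544.9 a 15.5 z pct [0.0035 0.0843 0.0895 0.0924]
tin+brush 828 c 470.9 299.2 wh 582.2 81.9 a 80.8 z pct [0.0018 0.1029 0.2321 0.2518]
```

Call:
send_rows(
  steps=[
    {"translation": [2,-2,-0.5],"delta_rot": [0,0,0],"jaw": 8.5},
    {"translation": [5,-5,-1],"delta_rot": [0,0,0],"jaw": 8.5},
    {"translation": [8,-8,-2],"delta_rot": [0,0,0],"jaw": 8.5},
    {"translation": [11,-11,-3],"delta_rot": [0,0,0],"jaw": 8.5},
    {"translation": [14,-14,-4],"delta_rot": [0,0,0],"jaw": 8.5},
    {"translation": [17,-17,-5],"delta_rot": [0,0,0],"jaw": 8.5},
    {"translation": [20,-20,-6],"delta_rot": [0,0,0],"jaw": 8.5},
    {"translation": [23,-23,-6],"delta_rot": [0,0,0],"jaw": 8.5},
  ],
)

```text
time: 0.9
tool_pos: [0.3236, -0.3224, 0.3067]
tool_rot: [0.001, 0.992, 0.128, 0.001]
contact_force: [0.4, 0.2, -0.2]
gripper_width: 0.997
grasp_force: 0.0
```

Call:
send_rows(
  steps=[
    {"translation": [3,-3,0],"delta_rot": [0,0,0],"jaw": 8.5},
    {"translation": [6,-6,0],"delta_rot": [0,0,0],"jaw": 8.5},
    {"translation": [9,-9,0],"delta_rot": [0,0,0],"jaw": 8.5},
    {"translation": [12,-12,0],"delta_rot": [0,0,0],"jaw": 8.5},
    {"translation": [14,-14,0],"delta_rot": [0,0,0],"jaw": 8.5},
    {"translation": [15,-15,0],"delta_rot": [0,0,0],"jaw": 8.5},
    {"translation": [15,-15,0],"delta_rot": [0,0,0],"jaw": 8.5},
    {"translation": [15,-15,0],"delta_rot": [0,0,0],"jaw": 8.5},
  ],
)

```text
time: 1.7
tool_pos: [0.4295, -0.1405, 0.3049]
tool_rot: [-0.0, 0.992, 0.128, -0.0]
contact_force: [-0.1, 0.5, -1.2]
gripper_width: 0.994
grasp_force: 0.0
```

```bash
python3 - <<'E'
from h import *
s=state();p,r=pose(s);print(s["time"],p.round(4),r.as_matrix().round(3))
f=grab_frame("wrist");cv2.imwrite("pics/w1.png",f["pixels"]);np.savez("w1.npz",c=cloud(f),px=f["pixels"])
M=cv2.Rodrigues(np.array(f["rvec"],float))[0];C=-M.T@np.array(f["tvec"]).ravel();print("cam",C.round(3),(M@[0,0,-1]).round(2), "cam in tool",r.inv().apply(C-p).round(3),"view axis in tool",r.inv().apply(M[2]).round(3),"x axis",r.inv().apply(M[0]).round(2),f["fx"])
E
```

```text
1.7 [ 0.4295 -0.1405  0.3049] [[ 0.967  0.254 -0.001]
 [ 0.254 -0.967 -0.   ]
 [-0.001 -0.    -1.   ]]
cam [ 0.505 -0.121  0.435] [-0.   -0.31  0.95] cam in tool [ 0.078  0.    -0.13 ] view axis in tool [-0.308  0.001  0.951] x axis [ 0.  1. -0.] 339.9686090043854
```

View pics/w1.png

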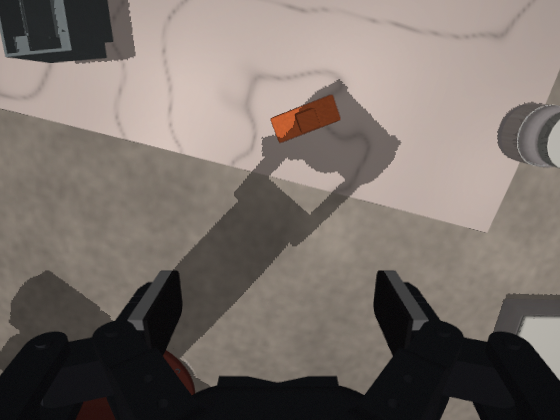

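The wrist view shows the stamp at (305,117), the tote corner at upper left and the jar at right. I measure the stamp here, then move the camera over the totes.

Call:
send_rows(
  steps=[
    {"translation": [2,-4,0],"delta_rot": [0,0,0],"jaw": 8.5},
    {"translation": [4,-8,0],"delta_rot": [0,0,0],"jaw": 8.5},
    {"translation": [6,-12,0],"delta_rot": [0,0,0],"jaw": 8.5},
    {"translation": [8,-16,0],"delta_rot": [0,0,0],"jaw": 8.5},
    {"translation": [11,-20,0],"delta_rot": [0,0,0],"jaw": 8.5},
    {"translation": [12,-22,0],"delta_rot": [0,0,0],"jaw": 8.5},
    {"translation": [12,-22,0],"delta_rot": [0,0,0],"jaw": 8.5},
    {"translation": [12,-22,0],"delta_rot": [0,0,0],"jaw": 8.5},
  ],
)

```text
time: 2.55
tool_pos: [0.4899, 0.1019, 0.3051]
tool_rot: [0.0, 0.992, 0.128, -0.0]
contact_force: [-0.2, -0.4, -0.1]
gripper_width: 0.992
grasp_force: 0.0
```

```bash
python3 - <<'E'
from h import *
d=np.load("w1.npz");c=d["c"];hsv=cv2.cvtColor(d["px"],cv2.COLOR_BGR2HSV)
m=np.zeros(c.shape[:2],bool);m[80:150,250:360]=1
m&=(hsv[...,1]>120)
for lo,hi in((.008,.022),(.045,.056),(-.01,.06)):
    p=c[m&(c[...,2]>lo)&(c[...,2]<hi)];print(lo,len(p),cv2.minAreaRect((p[:,:2]*1000).astype(np.float32)),np.median(p,0).round(4))
s=state();p,r=pose(s);print(s["time"],p.round(4))
f=grab_frame("wrist");cv2.imwrite("pics/w2.png",f["pixels"]);np.savez("w2.npz",c=cloud(f),px=f["pixels"])
E
```

```text
0.008 1311 ((491.2149353027344, -159.00247192382812), (31.670406341552734, 79.3158187866211), 35.621063232421875) [ 0.4934 -0.1531  0.0154]
0.045 415 ((490.9108581542969, -159.34402465820312), (22.377197265625, 21.979753494262695), 35.400360107421875) [ 0.4912 -0.159   0.0513]
-0.01 1758 ((491.2149353027344, -159.00247192382812), (31.670406341552734, 79.3158187866211), 35.621063232421875) [ 0.4922 -0.1567  0.0159]
2.55 [0.4899 0.1019 0.3051]
```

View pics/w2.png

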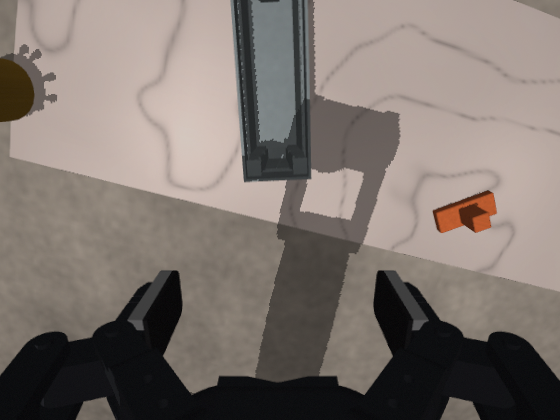

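The wrist view shows the tote's near (two-column) end at (277,180), with side rims at x≈245 and 312. The card end is cut off at the top. The stamp fit matches its given size.

```bash
python3 - <<'E'
from h import *
d=np.load("w2.npz");c=d["c"]
m=np.zeros(c.shape[:2],bool);m[0:190,225:325]=1
p=c[m&(c[...,2]>.105)&(c[...,2]<.117)];print(len(p),p[:,2].mean())
r=cv2.minAreaRect((p[:,:2]*1000).astype(np.float32));print(r)
print(cv2.boxPoints(r).round(1).tolist())
# rim side lines in frame at yaw
for yaw in (13,13.5,14,14.5,15,15.5,16):
    a=np.radians(yaw);e=np.array([np.cos(a),np.sin(a)]);n=np.array([-e[1],e[0]])
    s=p[:,:2]@e;t=p[:,:2]@n
    L=t>np.median(t)
    print(yaw,"end",np.percentile(s,[.3,2]).round(4),"sides",np.percentile(t,[.5,1,99,99.5]).round(4),(np.percentile(t,99)-np.percentile(t,1)).round(4))
E
```

```text
1493 0.1099533278368035
((567.7811889648438, 125.98027038574219), (160.923828125, 66.8261947631836), 17.141279220581055)
[[481.0, 134.1999969482422], [500.70001220703125, 70.30000305175781], [654.5, 117.80000305175781], [634.7999877929688, 181.60000610351562]]
13 end [0.4997 0.5015] sides [-0.0427 -0.0423  0.0331  0.0332] 0.0753
13.5 end [0.4998 0.5016] sides [-0.0472 -0.0468  0.0274  0.0275] 0.0742
14 end [0.4999 0.5016] sides [-0.0516 -0.0513  0.0216  0.0218] 0.073
14.5 end [0.5    0.5016] sides [-0.0561 -0.0559  0.0159  0.0161] 0.0718
15 end [0.5    0.5015] sides [-0.0605 -0.0604  0.0102  0.0104] 0.0705
15.5 end [0.5    0.5014] sides [-0.065  -0.0649  0.0044  0.0047] 0.0693
16 end [0.4999 0.5012] sides [-0.0694 -0.0694 -0.0012 -0.0009] 0.0682
```

Call:
send_rows(
  steps=[
    {"translation": [2,-0.1,0],"delta_rot": [0,0,-0.01],"jaw": 8.5},
    {"translation": [5,-0.2,0],"delta_rot": [0,0,-0.02],"jaw": 8.5},
    {"translation": [8,-0.4,2],"delta_rot": [0,0,-0.043],"jaw": 8.5},
    {"translation": [10.1,-0.4,5],"delta_rot": [0,0,-0.043],"jaw": 8.5},
    {"translation": [10.1,-0.4,8],"delta_rot": [0,0,-0.043],"jaw": 8.5},
    {"translation": [10.1,-0.4,10],"delta_rot": [0,0,-0.043],"jaw": 8.5},
    {"translation": [10.1,-0.4,10],"delta_rot": [0,0,-0.043],"jaw": 8.5},
    {"translation": [10.1,-0.4,10],"delta_rot": [0,0,-0.043],"jaw": 8.5},
  ],
)

```text
time: 3.4
tool_pos: [0.5867, 0.1309, 0.2057]
tool_rot: [0.0, 0.989, 0.148, -0.0]
contact_force: [0.1, -0.2, -0.3]
gripper_width: 0.995
grasp_force: 0.0
```

```bash
cat >> h.py <<'E'
def toolrel(xy,yaw):
    "offset of world xy / yaw(deg) from the current tool, in tool cm / rad"
    p,r=pose(); d=r.inv().apply([xy[0]-p[0],xy[1]-p[1],0])*100
    x=r.as_matrix()[:,0]; cur=np.degrees(np.arctan2(x[1],x[0]))
    dy=(yaw-cur+180)%360-180
    print("tcp",p.round(4),"yaw",cur.round(2),"move",d.round(2),"rz",np.radians(-dy).round(4))
E
python3 - <<'E'
from h import *
s=state();p,r=pose(s);print(s["time"],p.round(4))
f=grab_frame("wrist");c=cloud(f);cv2.imwrite("pics/w3.png",f["pixels"]);np.savez("w3.npz",c=c,px=f["pixels"])
t=r.inv().apply((c-p).reshape(-1,3)).reshape(c.shape)
m=(c[...,2]>.104)&(c[...,2]<.117)&(f["range_z"]>0)&(abs(t[...,1])<.045)&(t[...,0]>.015)
m=cv2.morphologyEx(m.astype(np.uint8),cv2.MORPH_OPEN,np.ones((3,3)))>0
q=t[m];
for lo in np.arange(.02,.115,.012):
    k=q[(q[:,0]>=lo)&(q[:,0]<lo+.012)]
    if len(k): print(round(lo,3),len(k),(k[:,1].min()*1e3).round(1),(k[:,1].max()*1e3).round(1),"xmax",(k[:,0].max()*1e3).round(1))
toolrel((.5864,.1317),17.14)
E
```

```text
3.4 [0.5867 0.1309 0.2057]
0.02 169 -34.1 32.1 xmax 32.0
0.032 189 -34.3 32.0 xmax 43.8
0.044 190 -34.4 31.8 xmax 56.0
0.056 205 -34.5 32.0 xmax 67.6
0.068 218 -34.6 32.0 xmax 80.0
0.08 191 -34.4 31.8 xmax 92.0
0.092 1106 -34.2 31.3 xmax 104.0
0.104 1189 -23.4 20.3 xmax 113.6
tcp [0.5873 0.1312 0.207 ] yaw 17.08 move [-0.08 -0.07 -0.  ] rz -0.001
```

View pics/w3.png

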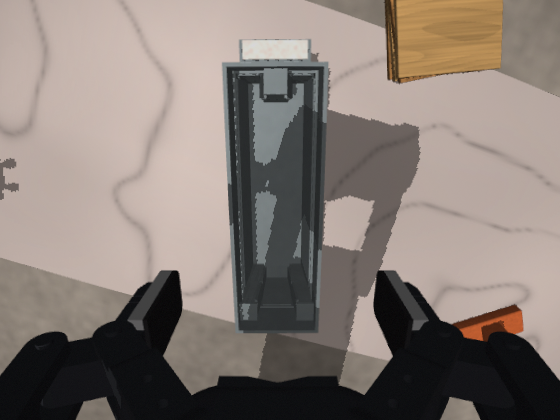

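The view is centred on the upper tote, with side rims at columns 228 and 322, the card lip at (275,49) and the fingers outside at 180 and 375. The offset is about −1 mm along tool y. Descend and grip.

Call:
send_rows(
  steps=[
    {"translation": [0,-0.1,2],"delta_rot": [0,0,0],"jaw": 8.5},
    {"translation": [0,-0.1,4],"delta_rot": [0,0,0],"jaw": 8.5},
    {"translation": [0,-0.1,6],"delta_rot": [0,0,0],"jaw": 8.5},
    {"translation": [0,-0.1,8],"delta_rot": [0,0,0],"jaw": 8.5},
    {"translation": [0,-0.1,9.5],"delta_rot": [0,0,0],"jaw": 8.5},
    {"translation": [0,-0.1,10.5],"delta_rot": [0,0,0],"jaw": 8.5},
    {"translation": [0,-0.1,11.3],"delta_rot": [0,0,0],"jaw": 8.5},
    {"translation": [0,-0.1,11.3],"delta_rot": [0,0,0],"jaw": 8.5},
  ],
)

```text
time: 4.25
tool_pos: [0.5861, 0.1332, 0.0918]
tool_rot: [-0.0, 0.989, 0.149, -0.0]
contact_force: [0.1, -0.4, -0.0]
gripper_width: 0.995
grasp_force: 0.0
```

Call:
send_rows(
  steps=[
    {"translation": [0,0,0],"delta_rot": [0,0,0],"jaw": 7.8},
    {"translation": [0,0,0],"delta_rot": [0,0,0],"jaw": 7.2},
    {"translation": [0,0,0],"delta_rot": [0,0,0],"jaw": 6.8},
    {"translation": [0,0,0],"delta_rot": [0,0,0],"jaw": 6.5},
    {"translation": [0,0,0],"delta_rot": [0,0,0],"jaw": 6.2},
    {"translation": [0,0,0],"delta_rot": [0,0,0],"jaw": 6},
    {"translation": [0,0,0],"delta_rot": [0,0,0],"jaw": 6},
    {"translation": [0,0,0],"delta_rot": [0,0,0],"jaw": 6},
  ],
)

```text
time: 5.05
tool_pos: [0.5872, 0.1335, 0.0936]
tool_rot: [-0.0, 0.989, 0.149, 0.001]
contact_force: [0.2, -1.0, 5.4]
gripper_width: 0.758
grasp_force: 67.1
```

Call:
send_rows(
  steps=[
    {"translation": [0,0,-0.5],"delta_rot": [0,0,0],"jaw": 6},
    {"translation": [0,0,-1.5],"delta_rot": [0,0,0],"jaw": 6},
    {"translation": [0,0,-3],"delta_rot": [0,0,0],"jaw": 6},
    {"translation": [0,0,-4.5],"delta_rot": [0,0,0],"jaw": 6},
    {"translation": [0,0,-6],"delta_rot": [0,0,0],"jaw": 6},
    {"translation": [0,0,-7.5],"delta_rot": [0,0,0],"jaw": 6},
    {"translation": [0,0,-9],"delta_rot": [0,0,0],"jaw": 6},
    {"translation": [0,0,-10],"delta_rot": [0,0,0],"jaw": 6},
  ],
)

```text
time: 5.85
tool_pos: [0.5869, 0.1334, 0.1946]
tool_rot: [0.0, 0.989, 0.149, 0.001]
contact_force: [0.0, -0.1, -2.2]
gripper_width: 0.76
grasp_force: 66.8
```

```bash
python3 - <<'E'
from h import *
s=state();print(s["time"],s["gripper_width"],s["grasp_force"],s["contact_force"])
f=grab_frame("scene");a=cv2.resize(f["pixels"][120:300,180:460],None,fx=2,fy=2)
t=grab_frame("top");c=cloud(t);b=t["pixels"]
cv2.imwrite("pics/s4.png",a)
# is the landing area clear
z=c[...,2];m=(c[...,0]>.62)&(c[...,0]<.74)&(c[...,1]>-.33)&(c[...,1]<-.07);print("landing z max",np.percentile(z[m],99.9),m.sum())
toolrel((.68,-.20),107)
E
```

```text
5.85 0.7604967757655238 66.7676568031311 [ 0.00229515 -0.12453428 -2.24494045]
landing z max 0.011628371505989294 2919
tcp [0.5875 0.1334 0.1949] yaw 17.18 move [-1.010e+00  3.459e+01  2.000e-02] rz -1.5677
```

View pics/s4.png

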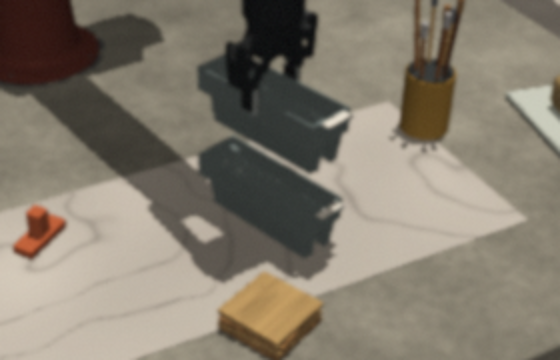

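The scene view shows the upper tote lifted level, with the lower tote still standing on the bench below it (its card at about (329,210)). I carry the upper tote to free space at (0.68,−0.20).

Call:
send_rows(
  steps=[
    {"translation": [0,2,-1],"delta_rot": [0,0,0],"jaw": 6},
    {"translation": [0,6,-2],"delta_rot": [0,0,-0.05],"jaw": 6},
    {"translation": [0,10,-2],"delta_rot": [0,0,-0.18],"jaw": 6},
    {"translation": [0,14,-2],"delta_rot": [0,0,-0.31],"jaw": 6},
    {"translation": [-0.5,18,-2],"delta_rot": [0,0,-0.44],"jaw": 6},
    {"translation": [-1,22,-2],"delta_rot": [0,0,-0.57],"jaw": 6},
    {"translation": [-1,26,-2],"delta_rot": [0,0,-0.7],"jaw": 6},
    {"translation": [-1,30,-2],"delta_rot": [0,0,-0.83],"jaw": 6},
  ],
)

```text
time: 6.75
tool_pos: [0.6651, -0.1578, 0.2111]
tool_rot: [-0.001, 0.843, 0.537, -0.001]
contact_force: [1.0, 0.7, -1.6]
gripper_width: 0.761
grasp_force: 67.1
```

```bash
python3 - <<'E'
from h import *
toolrel((.68,-.20),107)
E
```

```text
tcp [ 0.6651 -0.1578  0.2111] yaw 65.02 move [-3.19  3.14 -0.01] rz -0.7326
```

Call:
send_rows(
  steps=[
    {"translation": [-1,1,0],"delta_rot": [0,0,-0.12],"jaw": 6},
    {"translation": [-2,2,1],"delta_rot": [0,0,-0.25],"jaw": 6},
    {"translation": [-3,3,3],"delta_rot": [0,0,-0.38],"jaw": 6},
    {"translation": [-3.2,3.1,5],"delta_rot": [0,0,-0.5],"jaw": 6},
    {"translation": [-3.2,3.1,7],"delta_rot": [0,0,-0.62],"jaw": 6},
    {"translation": [-3.2,3.1,9],"delta_rot": [0,0,-0.73],"jaw": 6},
    {"translation": [-3.2,3.1,11],"delta_rot": [0,0,-0.73],"jaw": 6},
    {"translation": [-3.2,3.1,12],"delta_rot": [0,0,-0.73],"jaw": 6},
  ],
)

```text
time: 7.55
tool_pos: [0.6779, -0.1977, 0.0885]
tool_rot: [-0.003, 0.598, 0.802, -0.001]
contact_force: [-0.8, -0.4, -2.1]
gripper_width: 0.761
grasp_force: 67.2
```

```bash
python3 - <<'E'
from h import *
s=state();print(s["time"],s["joint_pos"].round(2),s["contact_force"].round(1))
toolrel((.68,-.20),107)
E
```

```text
7.55 [-0.39  0.37  1.52 -0.    1.26 -0.68] [-0.8 -0.4 -2.1]
tcp [ 0.6779 -0.1977  0.0885] yaw 106.55 move [-0.28  0.14 -0.  ] rz -0.0079
```

Call:
send_rows(
  steps=[
    {"translation": [0,0,0.8],"delta_rot": [0,0,0],"jaw": 6},
    {"translation": [0,0,1.6],"delta_rot": [0,0,0],"jaw": 6},
    {"translation": [0,0,2.2],"delta_rot": [0,0,0],"jaw": 6},
    {"translation": [0,0,2.5],"delta_rot": [0,0,0],"jaw": 6},
    {"translation": [0,0,2.6],"delta_rot": [0,0,0],"jaw": 6},
    {"translation": [0,0,2.7],"delta_rot": [0,0,0],"jaw": 6},
    {"translation": [0,0,2.75],"delta_rot": [0,0,0],"jaw": 6},
    {"translation": [0,0,2.75],"delta_rot": [0,0,0],"jaw": 6},
  ],
)

```text
time: 8.35
tool_pos: [0.6799, -0.1985, 0.0652]
tool_rot: [0.0, 0.598, 0.802, 0.0]
contact_force: [-0.1, -0.2, -2.1]
gripper_width: 0.764
grasp_force: 67.2
```

Call:
send_rows(
  steps=[
    {"translation": [0,0,0.04],"delta_rot": [0,0,0],"jaw": 6},
    {"translation": [0,0,0.08],"delta_rot": [0,0,0],"jaw": 6},
    {"translation": [0,0,0.12],"delta_rot": [0,0,0],"jaw": 6},
    {"translation": [0,0,0.15],"delta_rot": [0,0,0],"jaw": 6},
    {"translation": [0,0,0.15],"delta_rot": [0,0,0],"jaw": 6},
    {"translation": [0,0,0.15],"delta_rot": [0,0,0],"jaw": 6},
    {"translation": [0,0,0.15],"delta_rot": [0,0,0],"jaw": 6},
    {"translation": [0,0,0.15],"delta_rot": [0,0,0],"jaw": 6},
  ],
)

```text
time: 9.15
tool_pos: [0.6798, -0.1984, 0.0633]
tool_rot: [0.0, 0.598, 0.802, 0.0]
contact_force: [-1.0, 0.2, -2.3]
gripper_width: 0.758
grasp_force: 67.2
```

Call:
send_rows(
  steps=[
    {"translation": [0,0,0.08],"delta_rot": [0,0,0],"jaw": 6},
    {"translation": [0,0,0.16],"delta_rot": [0,0,0],"jaw": 6},
    {"translation": [0,0,0.22],"delta_rot": [0,0,0],"jaw": 6},
    {"translation": [0,0,0.26],"delta_rot": [0,0,0],"jaw": 6},
    {"translation": [0,0,0.29],"delta_rot": [0,0,0],"jaw": 6},
    {"translation": [0,0,0.31],"delta_rot": [0,0,0],"jaw": 6},
    {"translation": [0,0,0.33],"delta_rot": [0,0,0],"jaw": 6},
    {"translation": [0,0,0.35],"delta_rot": [0,0,0],"jaw": 6},
  ],
)

```text
time: 9.95
tool_pos: [0.6798, -0.1985, 0.0599]
tool_rot: [0.0, 0.598, 0.802, 0.0]
contact_force: [-0.7, -1.2, -2.8]
gripper_width: 0.759
grasp_force: 67.2
```

Call:
send_rows(
  steps=[
    {"translation": [0,0,0],"delta_rot": [0,0,0],"jaw": 6},
    {"translation": [0,0,0.02],"delta_rot": [0,0,0],"jaw": 6},
    {"translation": [0,0,0.04],"delta_rot": [0,0,0],"jaw": 6},
    {"translation": [0,0,0.05],"delta_rot": [0,0,0],"jaw": 6},
    {"translation": [0,0,0.05],"delta_rot": [0,0,0],"jaw": 6},
    {"translation": [0,0,0.05],"delta_rot": [0,0,0],"jaw": 6},
    {"translation": [0,0,0.05],"delta_rot": [0,0,0],"jaw": 6},
    {"translation": [0,0,0.05],"delta_rot": [0,0,0],"jaw": 6},
  ],
)

```text
time: 10.75
tool_pos: [0.6798, -0.1985, 0.0597]
tool_rot: [0.0, 0.598, 0.802, -0.0]
contact_force: [-0.1, 0.6, 2.0]
gripper_width: 0.761
grasp_force: 67.8
```

Contact (force changed from −2.3 to +2). Release and rise.

Call:
send_rows(
  steps=[
    {"translation": [0,0,0],"delta_rot": [0,0,0],"jaw": 6.7},
    {"translation": [0,0,0],"delta_rot": [0,0,0],"jaw": 7.3},
    {"translation": [0,0,0],"delta_rot": [0,0,0],"jaw": 8.5},
    {"translation": [0,0,0],"delta_rot": [0,0,0],"jaw": 8.5},
    {"translation": [0,0,0],"delta_rot": [0,0,0],"jaw": 8.5},
    {"translation": [0,0,-2],"delta_rot": [0,0,0],"jaw": 8.5},
    {"translation": [0,0,-5],"delta_rot": [0,0,0],"jaw": 8.5},
    {"translation": [0,0,-9],"delta_rot": [0,0,0],"jaw": 8.5},
  ],
)

```text
time: 11.55
tool_pos: [0.6782, -0.1978, 0.1475]
tool_rot: [-0.002, 0.598, 0.802, -0.001]
contact_force: [0.5, -0.1, 0.1]
gripper_width: 0.991
grasp_force: 0.0
```

```bash
python3 - <<'E'
from h import *
s=state();print(s["time"],s["gripper_width"])
p,r=pose();f=grab_frame("wrist");c=cloud(f)
q=c[(c[...,2]>.068)&(c[...,2]<.083)&(f["range_z"]>0)]
t=r.inv().apply(q-p);k=(abs(t[:,1])<.05)&(t[:,0]>.0)&(t[:,0]<.13);print(len(t[k]),t[k].min(0).round(4),t[k].max(0).round(4))
k=k&(t[:,0]<.09);print(t[k].min(0).round(4),t[k].max(0).round(4))
toolrel((.491,-.159),35.5)
E
```

```text
11.55 0.9911186698898742
4934 [ 0.     -0.0321  0.0682] [0.1119 0.0346 0.0797]
[ 0.     -0.0321  0.0692] [0.09   0.0346 0.0797]
tcp [ 0.6828 -0.1996  0.1584] yaw 106.57 move [  9.36 -17.23  -0.2 ] rz 1.2404
```

Call:
send_rows(
  steps=[
    {"translation": [1.5,-2.5,-1],"delta_rot": [0,0,0.12],"jaw": 8.5},
    {"translation": [3,-5.5,-1.5],"delta_rot": [0,0,0.26],"jaw": 7},
    {"translation": [4.5,-8.5,-1.5],"delta_rot": [0,0,0.4],"jaw": 5.5},
    {"translation": [6,-11.5,-1.5],"delta_rot": [0,0,0.54],"jaw": 5},
    {"translation": [7.5,-14.5,-1.5],"delta_rot": [0,0,0.68],"jaw": 5},
    {"translation": [9.4,-17.2,-1.5],"delta_rot": [0,0,0.82],"jaw": 5},
    {"translation": [9.4,-17.2,-1.5],"delta_rot": [0,0,0.96],"jaw": 5},
    {"translation": [9.4,-17.2,-1.5],"delta_rot": [0,0,1.1],"jaw": 5},
  ],
)

```text
time: 12.4
tool_pos: [0.4873, -0.157, 0.1643]
tool_rot: [0.0, 0.93, 0.368, 0.0]
contact_force: [0.3, 0.3, -0.1]
gripper_width: 0.583
grasp_force: 0.0
```

Call:
send_rows(
  steps=[
    {"translation": [0,0,0],"delta_rot": [0,0,0.1],"jaw": 5},
    {"translation": [0,0,0],"delta_rot": [0,0,0.14],"jaw": 5},
    {"translation": [0,0,0],"delta_rot": [0,0,0.14],"jaw": 5},
    {"translation": [0,0,0],"delta_rot": [0,0,0.14],"jaw": 5},
    {"translation": [0,0,0],"delta_rot": [0,0,0.14],"jaw": 5},
    {"translation": [0,0,0],"delta_rot": [0,0,0.14],"jaw": 5},
    {"translation": [0,0,0],"delta_rot": [0,0,0.14],"jaw": 5},
    {"translation": [0,0,0],"delta_rot": [0,0,0.14],"jaw": 5},
  ],
)

```text
time: 13.2
tool_pos: [0.4881, -0.1574, 0.1643]
tool_rot: [0.0, 0.952, 0.305, 0.0]
contact_force: [-0.2, 0.3, -0.5]
gripper_width: 0.586
grasp_force: 0.0
```

```bash
python3 - <<'E'
from h import *
s=state();print(s["time"],s["gripper_width"])
toolrel((.491,-.159),35.5)
f=grab_frame("wrist");c=cloud(f);hsv=cv2.cvtColor(f["pixels"],cv2.COLOR_BGR2HSV);cv2.imwrite("pics/w5.png",f["pixels"])
red=(hsv[...,1]>120)&((hsv[...,0]<15)|(hsv[...,0]>170))
near=np.hypot(c[...,0]-.491,c[...,1]+.159)<.06
for lo,hi in((.008,.022),(.044,.058)):
    q=c[red&near&(c[...,2]>lo)&(c[...,2]<hi)];print(len(q),cv2.minAreaRect((q[:,:2]*1000).astype(np.float32)) if len(q) else 0)
E
```

```text
13.2 0.5864218103747953
tcp [ 0.4881 -0.1574  0.1643] yaw 35.52 move [0.14 0.3  0.  ] rz 0.0004
2541 ((491.39678955078125, -158.81411743164062), (30.926830291748047, 79.66822814941406), 35.563255310058594)
864 ((491.476806640625, -158.77882385253906), (22.036651611328125, 21.95391082763672), 35.49867630004883)
```

View pics/w5.png

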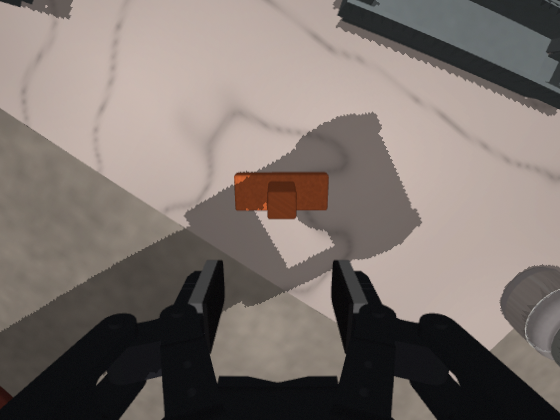

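The stamp at (282,192) is square to the jaws, with the upper tote at upper right and the jar at lower right. Descend on the handle and grip.

Call:
send_rows(
  steps=[
    {"translation": [0.2,0.3,2],"delta_rot": [0,0,0],"jaw": 5},
    {"translation": [0.2,0.3,4.5],"delta_rot": [0,0,0],"jaw": 5},
    {"translation": [0.2,0.3,7],"delta_rot": [0,0,0],"jaw": 5},
    {"translation": [0.2,0.3,9.5],"delta_rot": [0,0,0],"jaw": 5},
    {"translation": [0.2,0.3,11],"delta_rot": [0,0,0],"jaw": 5},
    {"translation": [0.2,0.3,12],"delta_rot": [0,0,0],"jaw": 5},
    {"translation": [0.2,0.3,12.8],"delta_rot": [0,0,0],"jaw": 5},
    {"translation": [0.2,0.3,12.8],"delta_rot": [0,0,0],"jaw": 5},
  ],
)

```text
time: 14.05
tool_pos: [0.4912, -0.1585, 0.0358]
tool_rot: [-0.0, 0.952, 0.305, -0.0]
contact_force: [-0.4, 0.6, 0.4]
gripper_width: 0.584
grasp_force: 0.0
```

Call:
send_rows(
  steps=[
    {"translation": [0,0,0],"delta_rot": [0,0,0],"jaw": 4.2},
    {"translation": [0,0,0],"delta_rot": [0,0,0],"jaw": 3.5},
    {"translation": [0,0,0],"delta_rot": [0,0,0],"jaw": 3},
    {"translation": [0,0,0],"delta_rot": [0,0,0],"jaw": 2.5},
    {"translation": [0,0,0],"delta_rot": [0,0,0],"jaw": 2},
    {"translation": [0,0,0],"delta_rot": [0,0,0],"jaw": 1.6},
    {"translation": [0,0,0],"delta_rot": [0,0,0],"jaw": 1.6},
    {"translation": [0,0,0],"delta_rot": [0,0,0],"jaw": 1.6},
  ],
)

```text
time: 14.85
tool_pos: [0.492, -0.1588, 0.037]
tool_rot: [0.0, 0.952, 0.305, 0.0]
contact_force: [-1.6, 1.4, 6.2]
gripper_width: 0.246
grasp_force: 59.0
```

```bash
python3 - <<'E'
from h import *
s=state();print(s["time"],s["gripper_width"],s["grasp_force"],s["tool_pos"].round(4))
toolrel((.4914,-.1588),35.5)
E
```

```text
14.85 0.24613494264699878 59.04663920402527 [ 0.492  -0.1588  0.037 ]
tcp [ 0.492  -0.1588  0.037 ] yaw 35.51 move [-0.04 -0.04 -0.  ] rz 0.0002
```

Call:
send_rows(
  steps=[
    {"translation": [0,0,-1],"delta_rot": [0,0,0],"jaw": 1.6},
    {"translation": [0,0,-4],"delta_rot": [0,0,0],"jaw": 1.6},
    {"translation": [0,0,-8],"delta_rot": [0,0,0],"jaw": 1.6},
    {"translation": [0,0,-12],"delta_rot": [0,0,-0.1],"jaw": 1.6},
    {"translation": [3,-1.4,-15],"delta_rot": [0,0,-0.23],"jaw": 1.6},
    {"translation": [6.5,-3.1,-16],"delta_rot": [0,0,-0.36],"jaw": 1.6},
    {"translation": [10,-4.8,-16],"delta_rot": [0,0,-0.49],"jaw": 1.6},
    {"translation": [13.5,-6.5,-16],"delta_rot": [0,0,-0.62],"jaw": 1.6},
  ],
)

```text
time: 15.65
tool_pos: [0.5639, -0.026, 0.1969]
tool_rot: [0.0, 0.812, 0.583, 0.0]
contact_force: [0.6, -0.3, -0.6]
gripper_width: 0.247
grasp_force: 59.0
```

```bash
python3 - <<'E'
from h import *
toolrel((.610,.0555),107.1)
E
```

```text
tcp [ 0.5639 -0.026   0.1969] yaw 71.32 move [9.2  1.75 0.  ] rz -0.6245
```

Call:
send_rows(
  steps=[
    {"translation": [2,0.4,0],"delta_rot": [0,0,-0.12],"jaw": 1.6},
    {"translation": [4,0.8,0],"delta_rot": [0,0,-0.24],"jaw": 1.6},
    {"translation": [6,1.2,0],"delta_rot": [0,0,-0.36],"jaw": 1.6},
    {"translation": [8,1.5,0],"delta_rot": [0,0,-0.48],"jaw": 1.6},
    {"translation": [9,1.7,0],"delta_rot": [0,0,-0.58],"jaw": 1.6},
    {"translation": [9.2,1.7,0],"delta_rot": [0,0,-0.625],"jaw": 1.6},
    {"translation": [9.2,1.7,0],"delta_rot": [0,0,-0.625],"jaw": 1.6},
    {"translation": [9.2,1.7,0],"delta_rot": [0,0,-0.625],"jaw": 1.6},
  ],
)

```text
time: 16.45
tool_pos: [0.6091, 0.0541, 0.1958]
tool_rot: [-0.0, 0.596, 0.803, -0.0]
contact_force: [0.1, 0.4, -0.9]
gripper_width: 0.248
grasp_force: 59.0
```

```bash
cat >> h.py <<'E'
def tote(c,zr,valid,ctr=(.5865,.132)):
    "rim rectangle (no lip) at height zr; returns centre mm, yaw, size"
    m=valid&(abs(c[...,2]-zr)<.007)&(np.hypot(c[...,0]-ctr[0],c[...,1]-ctr[1])<.15)
    m=cv2.morphologyEx(m.astype(np.uint8),cv2.MORPH_OPEN,np.ones((2,2)))>0
    n,lab,st,_=cv2.connectedComponentsWithStats(m.astype(np.uint8))
    m=lab==1+np.argmax(st[1:,4]); q=c[m][:,:2]*1000
    r=cv2.minAreaRect(q.astype(np.float32));print("rect",np.round(r[0],1),np.round(r[1],1),round(r[2],2),m.sum())
    return q
E
python3 - <<'E'
from h import *
s=state();print(s["time"],s["gripper_width"]);toolrel((.5865,.132),107.1)
f=grab_frame("wrist");c=cloud(f);np.savez("w6.npz",c=c,z=f["range_z"]);cv2.imwrite("pics/w6.png",f["pixels"])
q=tote(c,.075,f["range_z"]>0)
E
```

```text
16.45 0.24831075640153233
tcp [0.6091 0.0541 0.1958] yaw 106.79 move [8.11 0.09 0.  ] rz -0.0055
rect [597.9 131.3] [279.   84.4] 19.21 5603
```

View pics/w6.png

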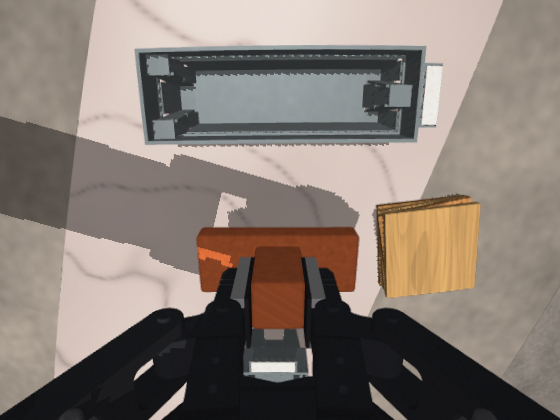

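The lower tote is fully visible (rim corners about (137,50), (425,46), (417,140), (147,142); card lip at (433,95)). The stamp is upright in the jaws at (277,260). I refine the rim fit on the tote region only.

```bash
python3 - <<'E'
from h import *
d=np.load("w6.npz");c=d["c"]
m=np.zeros(c.shape[:2],bool);m[35:155,120:450]=1
m&=(abs(c[...,2]-.075)<.006)&(d["z"]>0)
m=cv2.morphologyEx(m.astype(np.uint8),cv2.MORPH_OPEN,np.ones((3,3)))>0
q=c[m][:,:2]*1000
a=np.radians(17.14);e=np.array([np.cos(a),np.sin(a)]);n=np.array([-e[1],e[0]])
o=np.array([586.5,132.]);s=(q-o)@e;t=(q-o)@n
print("s",np.percentile(s,[.2,1,99,99.8]).round(1),"n",len(s))
xs=[];U=[];L=[]
for lo in range(-85,85,10):
    k=(s>=lo)&(s<lo+10)
    if k.sum()>10: xs.append(lo+5);U.append(np.percentile(t[k],98));L.append(np.percentile(t[k],2))
print(np.round(U,1),np.round(L,1));pu=np.polyfit(xs,U,1);pl=np.polyfit(xs,L,1);print(pu,pl,np.degrees(np.arctan([pu[0],pl[0]])))
for lo in range(-30,31,10):
    k=(t>=lo-3)&(t<lo+3);print(lo,np.percentile(s[k],[1,99]).round(1))
E
```

```text
s [-100.   -99.5  112.   112.8] n 5379
[32.3 32.5 32.3 32.7 32.6 32.5 32.3 32.7 32.8 32.7 32.7 32.8 32.8 32.8
 33.  33.1 33.3] [-33.4 -32.8 -33.  -33.1 -33.2 -33.3 -33.3 -33.4 -33.4 -32.8 -32.8 -32.8
 -32.8 -32.8 -32.9 -32.8 -32.8]
[4.75592623e-03 3.27097812e+01] [ 2.49155309e-03 -3.30212475e+01] [0.27249245 0.14275518]
-30 [-98.4  98.6]
-20 [-99.6 112.5]
-10 [-99.8 112.8]
0 [-99.9 112.1]
10 [-99.7 112.5]
20 [-100.   111.9]
30 [-98.3  98.8]
```

Call:
send_rows(
  steps=[
    {"translation": [2,0,0],"delta_rot": [0,0,-0.009],"jaw": 1.6},
    {"translation": [4,0,0],"delta_rot": [0,0,-0.009],"jaw": 1.6},
    {"translation": [6,0.1,0],"delta_rot": [0,0,-0.009],"jaw": 1.6},
    {"translation": [8.1,0.1,1],"delta_rot": [0,0,-0.009],"jaw": 1.6},
    {"translation": [8.1,0.1,3],"delta_rot": [0,0,-0.009],"jaw": 1.6},
    {"translation": [8.1,0.1,5],"delta_rot": [0,0,-0.009],"jaw": 1.6},
    {"translation": [8.1,0.1,5],"delta_rot": [0,0,-0.009],"jaw": 1.6},
    {"translation": [8.1,0.1,5],"delta_rot": [0,0,-0.009],"jaw": 1.6},
  ],
)

```text
time: 17.3
tool_pos: [0.5868, 0.1316, 0.1462]
tool_rot: [-0.0, 0.593, 0.805, -0.0]
contact_force: [-0.3, 0.6, -1.5]
gripper_width: 0.25
grasp_force: 59.0
```

```bash
python3 - <<'E'
from h import *
s=state();print(s["time"],s["gripper_width"],s["contact_force"]);toolrel((.5865,.132),107.3)
E
```

```text
17.3 0.249646444340709 [-0.30985639  0.58257371 -1.53060283]
tcp [0.5868 0.1316 0.1462] yaw 107.31 move [ 0.05 -0.02  0.  ] rz 0.0002
```

Call:
send_rows(
  steps=[
    {"translation": [0,0,2],"delta_rot": [0,0,0],"jaw": 1.6},
    {"translation": [0,0,4],"delta_rot": [0,0,0],"jaw": 1.6},
    {"translation": [0,0,6],"delta_rot": [0,0,0],"jaw": 1.6},
    {"translation": [0,0,8],"delta_rot": [0,0,0],"jaw": 1.6},
    {"translation": [0,0,9.2],"delta_rot": [0,0,0],"jaw": 1.6},
    {"translation": [0,0,9.9],"delta_rot": [0,0,0],"jaw": 1.6},
    {"translation": [0,0,10.2],"delta_rot": [0,0,0],"jaw": 1.6},
    {"translation": [0,0,10.2],"delta_rot": [0,0,0],"jaw": 1.6},
  ],
)

```text
time: 18.1
tool_pos: [0.5876, 0.132, 0.0449]
tool_rot: [0.0, 0.592, 0.806, 0.0]
contact_force: [1.0, -0.7, -1.4]
gripper_width: 0.246
grasp_force: 59.0
```

Call:
send_rows(
  steps=[
    {"translation": [0,0,0.08],"delta_rot": [0,0,0],"jaw": 1.6},
    {"translation": [0,0,0.16],"delta_rot": [0,0,0],"jaw": 1.6},
    {"translation": [0,0,0.2],"delta_rot": [0,0,0],"jaw": 1.6},
    {"translation": [0,0,0.24],"delta_rot": [0,0,0],"jaw": 1.6},
    {"translation": [0,0,0.28],"delta_rot": [0,0,0],"jaw": 1.6},
    {"translation": [0,0,0.3],"delta_rot": [0,0,0],"jaw": 1.6},
    {"translation": [0,0,0.3],"delta_rot": [0,0,0],"jaw": 1.6},
    {"translation": [0,0,0.3],"delta_rot": [0,0,0],"jaw": 1.6},
  ],
)

```text
time: 18.9
tool_pos: [0.587, 0.132, 0.0413]
tool_rot: [-0.0, 0.592, 0.806, -0.0]
contact_force: [0.8, 0.2, -1.4]
gripper_width: 0.247
grasp_force: 59.0
```

Call:
send_rows(
  steps=[
    {"translation": [0,0,0.03],"delta_rot": [0,0,0],"jaw": 1.6},
    {"translation": [0,0,0.06],"delta_rot": [0,0,0],"jaw": 1.6},
    {"translation": [0,0,0.09],"delta_rot": [0,0,0],"jaw": 1.6},
    {"translation": [0,0,0.12],"delta_rot": [0,0,0],"jaw": 1.6},
    {"translation": [0,0,0.14],"delta_rot": [0,0,0],"jaw": 1.6},
    {"translation": [0,0,0.14],"delta_rot": [0,0,0],"jaw": 1.6},
    {"translation": [0,0,0.14],"delta_rot": [0,0,0],"jaw": 1.6},
    {"translation": [0,0,0.14],"delta_rot": [0,0,0],"jaw": 1.6},
  ],
)

```text
time: 19.7
tool_pos: [0.5871, 0.132, 0.0401]
tool_rot: [0.0, 0.592, 0.806, 0.0]
contact_force: [-1.0, -0.2, 0.8]
gripper_width: 0.242
grasp_force: 59.2
```

Contact. Release and rise.

Call:
send_rows(
  steps=[
    {"translation": [0,0,0],"delta_rot": [0,0,0],"jaw": 2.6},
    {"translation": [0,0,0],"delta_rot": [0,0,0],"jaw": 3.2},
    {"translation": [0,0,0],"delta_rot": [0,0,0],"jaw": 4},
    {"translation": [0,0,0],"delta_rot": [0,0,0],"jaw": 4.5},
    {"translation": [0,0,-1],"delta_rot": [0,0,0],"jaw": 4.5},
    {"translation": [0,0,-4],"delta_rot": [0,0,0],"jaw": 4.5},
    {"translation": [0,0,-8],"delta_rot": [0,0,0],"jaw": 4.5},
    {"translation": [0,0,-12],"delta_rot": [0,0,0],"jaw": 4.5},
  ],
)

```text
time: 20.5
tool_pos: [0.5867, 0.1319, 0.1615]
tool_rot: [-0.0, 0.592, 0.806, -0.0]
contact_force: [0.7, 0.7, -0.4]
gripper_width: 0.532
grasp_force: 0.0
```

Call:
send_rows(
  steps=[
    {"translation": [-2,0,-3],"delta_rot": [0,0,0],"jaw": 6},
    {"translation": [-5,0,-4],"delta_rot": [0,0,0],"jaw": 8.5},
    {"translation": [-8,0,-4],"delta_rot": [0,0,0],"jaw": 8.5},
    {"translation": [-8,0,-4],"delta_rot": [0,0,0],"jaw": 8.5},
    {"translation": [-8,0,-4],"delta_rot": [0,0,0],"jaw": 8.5},
    {"translation": [-8,0,-4],"delta_rot": [0,0,0],"jaw": 8.5},
    {"translation": [-8,0,-4],"delta_rot": [0,0,0],"jaw": 8.5},
    {"translation": [-8,0,-4],"delta_rot": [0,0,0],"jaw": 8.5},
  ],
)

```text
time: 21.3
tool_pos: [0.6106, 0.0565, 0.1997]
tool_rot: [-0.0, 0.592, 0.806, -0.0]
contact_force: [-0.0, -1.1, -0.3]
gripper_width: 0.995
grasp_force: 0.0
```

```bash
cat >> h.py <<'E'
def rimfit(c,zr,o,yaw,valid):
    a=np.radians(yaw);e=np.array([np.cos(a),np.sin(a)]);n=np.array([-e[1],e[0]])
    o=np.array(o);d=c[...,:2]-o;s=d@e*1e3;t=d@n*1e3
    m=valid&(abs(c[...,2]-zr)<.006)&(abs(s)<120)&(abs(t)<42)
    m=cv2.morphologyEx(m.astype(np.uint8),cv2.MORPH_OPEN,np.ones((3,3)))>0
    s,t=s[m],t[m];xs=[];U=[];L=[]
    for lo in range(-90,90,10):
        k=(s>=lo)&(s<lo+10)
        if (k&(t>25)).sum()>8 and (k&(t<-25)).sum()>8: xs.append(lo+5);U.append(np.percentile(t[k],98));L.append(np.percentile(t[k],2))
    pu=np.polyfit(xs,U,1);pl=np.polyfit(xs,L,1)
    print("n",len(s),"sides",pu[1].round(1),pl[1].round(1),"dyaw",np.degrees([pu[0],pl[0]]).round(2))
    for lo in(-30,0,30):
        k=abs(t-lo)<4;print(" t",lo,"ends",np.percentile(s[k],[1,99]).round(1) if k.sum() else 0)
E
python3 - <<'E'
from h import *
s=state();print(s["time"],s["gripper_width"])
f=grab_frame("wrist");c=cloud(f);cv2.imwrite("pics/w7.png",f["pixels"]);v=f["range_z"]>0
rimfit(c,.075,(.5865,.132),17.3,v)
hsv=cv2.cvtColor(f["pixels"],cv2.COLOR_BGR2HSV);red=(hsv[...,1]>120)&((hsv[...,0]<15)|(hsv[...,0]>170))&v&(np.hypot(c[...,0]-.5865,c[...,1]-.132)<.07)
for lo,hi in((.012,.024),(.047,.06)):
    q=c[red&(c[...,2]>lo)&(c[...,2]<hi)];print(len(q),cv2.minAreaRect((q[:,:2]*1000).astype(np.float32)),np.median(q[:,2]))
toolrel((.680,-.1985),106.5)
E
```

```text
21.3 0.9948787795724657
n 5201 sides 32.7 -32.9 dyaw [ 0.19 -0.01]
 t -30 ends [-98.7  99. ]
 t 0 ends [-99.7 112.8]
 t 30 ends [-98.5  98.9]
2540 ((586.4649047851562, 131.29551696777344), (79.12010192871094, 31.622987747192383), 17.506330490112305) 0.018335273674646345
813 ((586.6929931640625, 131.05589294433594), (22.05558967590332, 21.132532119750977), 17.53708267211914) 0.05423212840137167
tcp [0.6107 0.0564 0.1997] yaw 107.42 move [-2.639e+01 -1.010e+00 -1.000e-02] rz 0.0161
```

View pics/w7.png

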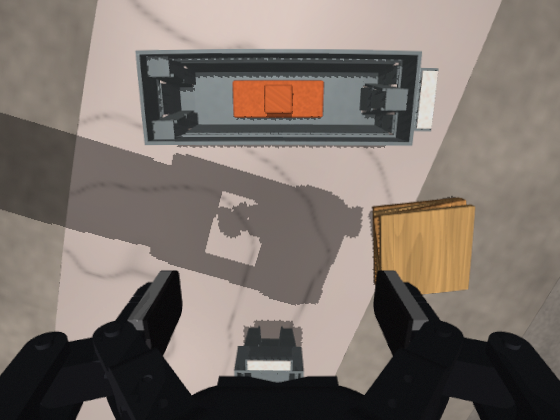

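The stamp stands upright at the centre of the lower tote (278,98), lengthwise, with its top at 54 mm. The lower tote has not moved. Back to the upper tote.

Call:
send_rows(
  steps=[
    {"translation": [-3,0,0],"delta_rot": [0,0,0],"jaw": 8.5},
    {"translation": [-7,-0.3,0],"delta_rot": [0,0,0.01],"jaw": 8.5},
    {"translation": [-11,-0.5,0],"delta_rot": [0,0,0.016],"jaw": 8.5},
    {"translation": [-15,-0.7,0],"delta_rot": [0,0,0.016],"jaw": 8.5},
    {"translation": [-19,-0.9,0],"delta_rot": [0,0,0.016],"jaw": 8.5},
    {"translation": [-23,-1,0],"delta_rot": [0,0,0.016],"jaw": 8.5},
    {"translation": [-26.4,-1,0],"delta_rot": [0,0,0.016],"jaw": 8.5},
    {"translation": [-26.4,-1,0],"delta_rot": [0,0,0.016],"jaw": 8.5},
  ],
)

```text
time: 22.15
tool_pos: [0.6806, -0.2031, 0.1995]
tool_rot: [0.0, 0.6, 0.8, -0.0]
contact_force: [0.1, 0.6, 0.5]
gripper_width: 0.997
grasp_force: 0.0
```

```bash
python3 - <<'E'
from h import *
f=grab_frame("wrist");c=cloud(f);v=f["range_z"]>0
rimfit(c,.075,(.680,-.1985),106.5,v)
s=state();print(s["time"]);toolrel((.680,-.1985),106.5)
E
```

```text
n 4454 sides 33.2 -32.6 dyaw [0.28 0.17]
 t -30 ends [-98.4  99.2]
 t 0 ends [-99.6 112.8]
 t 30 ends [-98.7  98.8]
22.2
tcp [ 0.6802 -0.2009  0.1994] yaw 106.31 move [0.24 0.04 0.  ] rz -0.0033
```

Call:
send_rows(
  steps=[
    {"translation": [0,0,2],"delta_rot": [0,0,-0.005],"jaw": 8.5},
    {"translation": [0,0,5],"delta_rot": [0,0,-0.005],"jaw": 8.5},
    {"translation": [0,0,8],"delta_rot": [0,0,-0.005],"jaw": 8.5},
    {"translation": [0,0,10.5],"delta_rot": [0,0,-0.005],"jaw": 8.5},
    {"translation": [0,0,12.5],"delta_rot": [0,0,-0.005],"jaw": 8.5},
    {"translation": [0,0,13.5],"delta_rot": [0,0,-0.005],"jaw": 8.5},
    {"translation": [0,0,13.9],"delta_rot": [0,0,-0.005],"jaw": 8.5},
    {"translation": [0,0,13.9],"delta_rot": [0,0,-0.005],"jaw": 8.5},
  ],
)

```text
time: 23.0
tool_pos: [0.6803, -0.1987, 0.0611]
tool_rot: [-0.0, 0.596, 0.803, 0.0]
contact_force: [-0.1, -0.2, 0.3]
gripper_width: 0.992
grasp_force: 0.0
```

Call:
send_rows(
  steps=[
    {"translation": [0,0,0],"delta_rot": [0,0,0],"jaw": 7.8},
    {"translation": [0,0,0],"delta_rot": [0,0,0],"jaw": 7.2},
    {"translation": [0,0,0],"delta_rot": [0,0,0],"jaw": 6.8},
    {"translation": [0,0,0],"delta_rot": [0,0,0],"jaw": 6.5},
    {"translation": [0,0,0],"delta_rot": [0,0,0],"jaw": 6.2},
    {"translation": [0,0,0],"delta_rot": [0,0,0],"jaw": 6},
    {"translation": [0,0,0],"delta_rot": [0,0,0],"jaw": 6},
    {"translation": [0,0,0],"delta_rot": [0,0,0],"jaw": 6},
  ],
)

```text
time: 23.8
tool_pos: [0.681, -0.1997, 0.0625]
tool_rot: [0.001, 0.597, 0.802, 0.0]
contact_force: [-1.1, 1.2, 5.7]
gripper_width: 0.763
grasp_force: 68.6
```

```bash
python3 - <<'E'
from h import *
s=state();print(s["time"],s["gripper_width"],s["grasp_force"],s["contact_force"]);toolrel((.680,-.1985),106.7)
E
```

```text
23.8 0.7626091577067559 68.63673806190491 [-1.09653927  1.20842844  5.73110876]
tcp [ 0.681  -0.1997  0.0625] yaw 106.73 move [ 0.14 -0.06 -0.  ] rz 0.0005
```

Call:
send_rows(
  steps=[
    {"translation": [0,0,-1],"delta_rot": [0,0,0],"jaw": 6},
    {"translation": [0,0,-4],"delta_rot": [0,0,0],"jaw": 6},
    {"translation": [0,0,-8],"delta_rot": [0,0,0],"jaw": 6},
    {"translation": [0,0,-12],"delta_rot": [0,0,-0.1],"jaw": 6},
    {"translation": [0,0,-15],"delta_rot": [0,0,-0.24],"jaw": 6},
    {"translation": [3,0,-16],"delta_rot": [0,0,-0.38],"jaw": 6},
    {"translation": [6,0,-16],"delta_rot": [0,0,-0.52],"jaw": 6},
    {"translation": [9,0,-16],"delta_rot": [0,0,-0.66],"jaw": 6},
  ],
)

```text
time: 24.6
tool_pos: [0.6536, -0.1124, 0.221]
tool_rot: [-0.0, 0.302, 0.953, 0.0]
contact_force: [-0.5, 0.5, -2.0]
gripper_width: 0.76
grasp_force: 67.8
```

```bash
python3 - <<'E'
from h import *
s=state();print(s["time"],s["gripper_width"],s["joint_pos"].round(2));toolrel((.5877,.1324),197.3)
E
```

```text
24.6 0.7597842279156424 [-0.28  0.16  1.54  0.    1.44 -1.24]
tcp [ 0.6536 -0.1124  0.221 ] yaw 144.83 move [1.948e+01 1.621e+01 1.000e-02] rz -0.9157
```

Call:
send_rows(
  steps=[
    {"translation": [1.9,1.6,0],"delta_rot": [0,0,-0.13],"jaw": 6},
    {"translation": [4.5,3.7,0],"delta_rot": [0,0,-0.27],"jaw": 6},
    {"translation": [7.2,6,0],"delta_rot": [0,0,-0.41],"jaw": 6},
    {"translation": [10,8.3,0],"delta_rot": [0,0,-0.55],"jaw": 6},
    {"translation": [12.8,10.6,0],"delta_rot": [0,0,-0.69],"jaw": 6},
    {"translation": [15.5,12.9,0],"delta_rot": [0,0,-0.82],"jaw": 6},
    {"translation": [18,15,0],"delta_rot": [0,0,-0.915],"jaw": 6},
    {"translation": [19.5,16.2,0],"delta_rot": [0,0,-0.915],"jaw": 6},
  ],
)

```text
time: 25.4
tool_pos: [0.5879, 0.1341, 0.2201]
tool_rot: [-0.001, -0.149, 0.989, 0.0]
contact_force: [1.0, -0.3, -2.5]
gripper_width: 0.76
grasp_force: 67.8
```

Call:
send_rows(
  steps=[
    {"translation": [0,0,0],"delta_rot": [0,0,0],"jaw": 6},
    {"translation": [0,0,0],"delta_rot": [0,0,0],"jaw": 6},
    {"translation": [0,0,0],"delta_rot": [0,0,0],"jaw": 6},
    {"translation": [0,0,0],"delta_rot": [0,0,0],"jaw": 6},
    {"translation": [0,0,0],"delta_rot": [0,0,0],"jaw": 6},
    {"translation": [0,0,0],"delta_rot": [0,0,0],"jaw": 6},
    {"translation": [0,0,0],"delta_rot": [0,0,0],"jaw": 6},
    {"translation": [0,0,0],"delta_rot": [0,0,0],"jaw": 6},
  ],
)

```text
time: 26.2
tool_pos: [0.5894, 0.1318, 0.2209]
tool_rot: [0.0, -0.147, 0.989, 0.0]
contact_force: [0.2, -0.4, -2.2]
gripper_width: 0.76
grasp_force: 67.8
```

```bash
python3 - <<'E'
from h import *
s=state();print(s["time"],s["gripper_width"],s["joint_pos"].round(2));toolrel((.5877,.1324),197.3)
p,r=pose();zr=p[2]-.0625+.075
for n in("wrist","top"):
    f=grab_frame(n);c=cloud(f);v=f["range_z"]>0;print(n,zr)
    try: rimfit(c,zr,(.5865,.132),197.3,v)
    except Exception as e: print(e)
E
```

```text
26.2 0.7598739504455222 [ 0.1   0.02  1.69  0.    1.43 -1.77]
tcp [0.5894 0.1318 0.2209] yaw -163.04 move [ 0.15  0.11 -0.  ] rz -0.006
wrist 0.2334289529138736
n 15287 sides 34.3 -32.4 dyaw [-0.44 -0.08]
 t -30 ends [-42.8  98.4]
 t 0 ends [ 96.5 106.1]
 t 30 ends [-42.1  98.9]
top 0.2334289529138736
expected non-empty vector for x
```

Call:
send_rows(
  steps=[
    {"translation": [0,0.1,1.5],"delta_rot": [0,0,-0.005],"jaw": 6},
    {"translation": [0,0.1,3.5],"delta_rot": [0,0,-0.005],"jaw": 6},
    {"translation": [0,0.1,5],"delta_rot": [0,0,-0.005],"jaw": 6},
    {"translation": [0,0.1,6.2],"delta_rot": [0,0,-0.005],"jaw": 6},
    {"translation": [0,0.1,7],"delta_rot": [0,0,-0.005],"jaw": 6},
    {"translation": [0,0.1,7.3],"delta_rot": [0,0,-0.005],"jaw": 6},
    {"translation": [0,0.1,7.3],"delta_rot": [0,0,-0.005],"jaw": 6},
    {"translation": [0,0.1,7.3],"delta_rot": [0,0,-0.005],"jaw": 6},
  ],
)

```text
time: 27.1
tool_pos: [0.5897, 0.133, 0.1488]
tool_rot: [0.001, -0.15, 0.989, -0.0]
contact_force: [0.2, 0.8, -1.9]
gripper_width: 0.762
grasp_force: 67.8
```

```bash
python3 - <<'E'
from h import *
s=state();print(s["time"],s["contact_force"].round(1));toolrel((.5877,.1324),197.3)
p,r=pose();zr=p[2]-.0625+.075
f=grab_frame("wrist");c=cloud(f);v=f["range_z"]>0;rimfit(c,zr,(.5865,.132),197.3,v)
f=grab_frame("scene");cv2.imwrite("pics/s8.png",cv2.resize(f["pixels"][130:280,230:430],None,fx=4,fy=4,interpolation=cv2.INTER_CUBIC))
E
```

```text
27.1 [ 0.2  0.8 -1.9]
tcp [0.5897 0.133  0.1488] yaw -162.74 move [ 0.2  0.  -0. ] rz -0.0007
n 15215 sides 33.3 -33.1 dyaw [-0.12  0.02]
 t -30 ends [-43.1  98.1]
 t 0 ends [ 96.  105.5]
 t 30 ends [-43.   98.1]
```

View pics/s8.png

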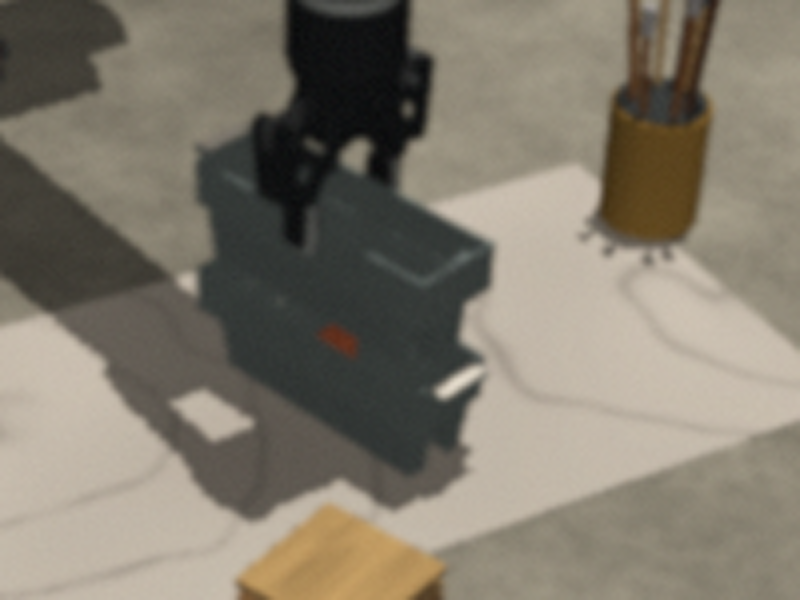

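The upper tote (plain end facing the camera) hovers squarely over the lower one (card at (460,380)), with the stamp's red just visible in the gap at (338,338). Lower it gently.

Call:
send_rows(
  steps=[
    {"translation": [0.1,0,0.3],"delta_rot": [0,0,0],"jaw": 6},
    {"translation": [0.1,0,0.7],"delta_rot": [0,0,0],"jaw": 6},
    {"translation": [0.1,0,1.1],"delta_rot": [0,0,0],"jaw": 6},
    {"translation": [0.1,0,1.4],"delta_rot": [0,0,0],"jaw": 6},
    {"translation": [0.1,0,1.7],"delta_rot": [0,0,0],"jaw": 6},
    {"translation": [0.1,0,1.9],"delta_rot": [0,0,0],"jaw": 6},
    {"translation": [0.1,0,2.05],"delta_rot": [0,0,0],"jaw": 6},
    {"translation": [0.1,0,2.05],"delta_rot": [0,0,0],"jaw": 6},
  ],
)

```text
time: 28.0
tool_pos: [0.588, 0.1326, 0.1271]
tool_rot: [-0.0, -0.15, 0.989, 0.0]
contact_force: [-0.8, -1.1, -2.3]
gripper_width: 0.761
grasp_force: 67.8
```

Call:
send_rows(
  steps=[
    {"translation": [0,0,0.04],"delta_rot": [0,0,0],"jaw": 6},
    {"translation": [0,0,0.08],"delta_rot": [0,0,0],"jaw": 6},
    {"translation": [0,0,0.12],"delta_rot": [0,0,0],"jaw": 6},
    {"translation": [0,0,0.16],"delta_rot": [0,0,0],"jaw": 6},
    {"translation": [0,0,0.2],"delta_rot": [0,0,0],"jaw": 6},
    {"translation": [0,0,0.2],"delta_rot": [0,0,0],"jaw": 6},
    {"translation": [0,0,0.2],"delta_rot": [0,0,0],"jaw": 6},
    {"translation": [0,0,0.2],"delta_rot": [0,0,0],"jaw": 6},
  ],
)

```text
time: 28.8
tool_pos: [0.5881, 0.1326, 0.1254]
tool_rot: [0.0, -0.15, 0.989, 0.0]
contact_force: [0.6, -0.4, -1.6]
gripper_width: 0.76
grasp_force: 67.8
```

Call:
send_rows(
  steps=[
    {"translation": [0,0,0.03],"delta_rot": [0,0,0],"jaw": 6},
    {"translation": [0,0,0.06],"delta_rot": [0,0,0],"jaw": 6},
    {"translation": [0,0,0.09],"delta_rot": [0,0,0],"jaw": 6},
    {"translation": [0,0,0.12],"delta_rot": [0,0,0],"jaw": 6},
    {"translation": [0,0,0.12],"delta_rot": [0,0,0],"jaw": 6},
    {"translation": [0,0,0.12],"delta_rot": [0,0,0],"jaw": 6},
    {"translation": [0,0,0.12],"delta_rot": [0,0,0],"jaw": 6},
    {"translation": [0,0,0.12],"delta_rot": [0,0,0],"jaw": 6},
  ],
)

```text
time: 29.6
tool_pos: [0.5882, 0.1326, 0.1245]
tool_rot: [0.0, -0.15, 0.989, -0.0]
contact_force: [-2.3, -0.6, 0.8]
gripper_width: 0.757
grasp_force: 68.0
```

Call:
send_rows(
  steps=[
    {"translation": [0,0,0.03],"delta_rot": [0,0,0],"jaw": 6},
    {"translation": [0,0,0.03],"delta_rot": [0,0,0],"jaw": 6},
    {"translation": [0,0,0.03],"delta_rot": [0,0,0],"jaw": 6.7},
    {"translation": [0,0,0.03],"delta_rot": [0,0,0],"jaw": 7.2},
    {"translation": [0,0,0.03],"delta_rot": [0,0,0],"jaw": 7.8},
    {"translation": [0,0,0.03],"delta_rot": [0,0,0],"jaw": 8.5},
    {"translation": [0,0,0.03],"delta_rot": [0,0,0],"jaw": 8.5},
    {"translation": [0,0,0.03],"delta_rot": [0,0,0],"jaw": 8.5},
  ],
)

```text
time: 30.4
tool_pos: [0.5882, 0.1326, 0.1239]
tool_rot: [0.0, -0.15, 0.989, 0.0]
contact_force: [0.1, -0.0, 0.5]
gripper_width: 0.998
grasp_force: 0.0
```

Call:
send_rows(
  steps=[
    {"translation": [0,0,-0.5],"delta_rot": [0,0,0],"jaw": 8.5},
    {"translation": [0,0,-2],"delta_rot": [0,0,0],"jaw": 8.5},
    {"translation": [0,0,-4],"delta_rot": [0,0,0],"jaw": 8.5},
    {"translation": [0,0,-7],"delta_rot": [0,0,0],"jaw": 8.5},
    {"translation": [0,0,-11],"delta_rot": [0,0,0],"jaw": 8.5},
    {"translation": [0,0,-15],"delta_rot": [0,0,0],"jaw": 8.5},
    {"translation": [0,0,-15],"delta_rot": [0,0,0],"jaw": 8.5},
    {"translation": [0,0,-15],"delta_rot": [0,0,0],"jaw": 8.5},
  ],
)

```text
time: 31.2
tool_pos: [0.589, 0.1327, 0.2771]
tool_rot: [0.002, -0.15, 0.989, -0.0]
contact_force: [-0.1, 0.6, -0.7]
gripper_width: 0.994
grasp_force: 0.0
```

```bash
python3 - <<'E'
from h import *
s=state();print(s["time"],s["contact_force"].round(1),s["tool_pos"].round(3),s["gripper_width"])
f=grab_frame("wrist");c=cloud(f);v=f["range_z"]>0;rimfit(c,.137,(.5865,.132),197.3,v)
a=np.radians(197.3);e=np.array([np.cos(a),np.sin(a)]);n=np.array([-e[1],e[0]]);d=c[...,:2]-[.5865,.132];S=d@e*1e3;T=d@n*1e3
rim=v&(c[...,2]>.128)&(abs(S)<98)&(abs(T)<36)
for k,nm in((S>85,"s+"),(S<-40,"s-"),(T>28,"t+"),(T<-28,"t-")):print(nm,(np.median(c[...,2][rim&k])*1e3).round(1) if (rim&k).any() else None,(rim&k).sum())
f=grab_frame("scene");cv2.imwrite("pics/s9.png",cv2.resize(f["pixels"][130:280,230:430],None,fx=4,fy=4,interpolation=cv2.INTER_CUBIC))
E
```

```text
31.2 [-0.1  0.6 -0.7] [0.589 0.133 0.277] 0.9941236856197637
n 3906 sides 33.1 -32.7 dyaw [ 0.02 -0.1 ]
 t -30 ends [-98.5  99.1]
 t 0 ends [-99.6 112.8]
 t 30 ends [-98.4  99.1]
s+ 137.8 337
s- 136.9 964
t+ 341.3 3025
t- 341.3 2995
```

View pics/s9.png

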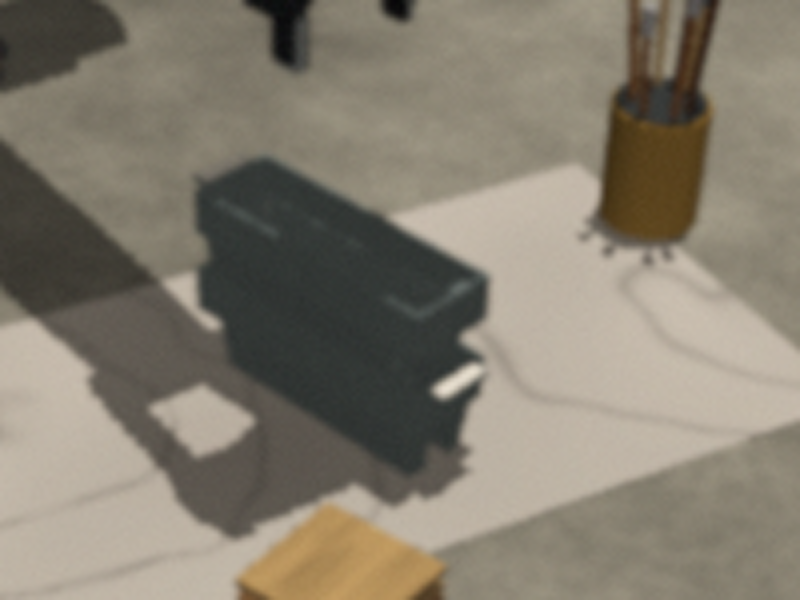

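The upper tote is stacked level on the ledges, turned end for end. Its rim is at 137–138 mm at both ends, against 137 expected, and it is centred within 0.5 mm. The gripper is clear, and the tin and tiles look undisturbed.

```bash
python3 -c "
from plant import *
print(job_done())"
```

```text
the job is handed in; nothing more can be done
None
```

The job is handed in at about 31 s of robot time: the stamp stands upright in the lower tote, and the other tote is stacked level on its ledges, turned end for end; the lower tote, brush tin, tile stack and jar were left where they stood.

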